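# Turn the pattern plate over with the lifter

### The arm

A 6-joint arm with a two-finger parallel gripper is mounted at the origin on the work surface. World frame = base frame: x ahead of the robot, y to its left, z up, the work surface at z = 0. Lengths are in m, angles in rad, forces in N, time in s.
With the tool pointing down it reaches from about 0.225 to 0.875 m from the base axis. Payload 3.4 kg.
Tool frame: the origin (TCP) lies on the centre line of the jaws, within the pads' length; the fingertips stand 17 mm ahead of it and the grasp point (between the pads) lies 2 mm behind it; z points along the fingers, y is the line along which they close (so a half turn about z gives the same grasp; the last joint's range is limited). The gripper opens to 85 mm and grips with 20 to 120 N. Pads are 22 mm wide; open, the fingers measure 114 mm over their backs; the gripper's body (76 mm by 85 mm) begins 54 mm behind the grasp point. The pads swing forward as they close: fully open they stand 13 mm farther back than shut.
Start: joints at [1.146, 0.276, 1.505, -0, 1.361, -0.121], TCP at [0.172, 0.549, 0.248] pointing down, gripper open.
Joint ranges: [-2.89, 2.89], [-0.75, 2.08], [0.22, 2.7], [-1.18, 4.32], [0.11, 2.71], [-2.7, 2.7]. Speed limits (rad/s): [2.57, 2.57, 3.14, 3.14, 3.14, 3.14].

### API

Orientations are given as a unit quaternion [w, x, y, z].
In Python, from rig import manip gives the robot as it stands.
- The arm moves only by the tool move_arm, never from a script. Its argument "steps" is one flat list of numbers, 7 for each row, row after row: the turn, a rotation vector about the world's x, y, z normalised to -1 to 1, where 1 is 360 degrees, then the shift along the world's x, y, z normalised to -1 to 1, where 1 is 1 m, then the opening, from -1 (shut) to 1 (fully open). A call has exactly 10 rows; each row is the pose to reach, as a shift and turn from the pose commanded when the call began, turning the shorter way round; what a row does not reach only later rows make up. A row lasts 1/10 s, in which the tool goes at most 50 mm and 8.59 degrees, less where a joint would pass 70% of its speed; a pose out of reach is approached as far as the arm can. A call with a number of a shift or a turn outside -1 to 1 is refused whole. A call with a gripper value outside its range is refused whole. The fingers move at their own pace and stop on an object; "squeeze" is the grip in N (left out, the last holds). Time passes only in rows, so rows that repeat a pose let the fingers close, or fill a call up. It gives the time, the measured TCP pose, the force, the opening and the grip force at its end, in the units of the state.
- manip.get_state(): the state, without advancing time (a new reading comes with each control period).
- manip.get_image(name): name is "scene" or "top" or "wrist"; returns a dict with "pixels" (400x640x3 uint8, blue, green, red), "fx", "fy", "cx", "cy" (pixels), "R" (3x3) and "t" (3): a world point X has camera coordinates R X + t. Camera axes: x right, y down, z forward; pixel columns grow to the right and rows downward; lengths in m; the calibration is good to about 2 mm. A picture is of the moment at which its call begins. There is no depth.
- manip.sign_off(): hands the job in; it is judged then, once.
The state is a dict: "clock": time; "qpos": joint angles; "qd": joint speeds; "effort": joint torques, N m; "position": TCP position; "ee_rot": TCP orientation; "contact_force": force on the tool from outside, world axes, zero at the start; "moment": the same for the moment, N m; "width": finger opening in m; "gripper_force": force on a finger pad.
Only numpy, scipy, OpenCV 4.12 (cv2) and the standard library are available. Lean on these libraries where they do the work, as an engineer would, in place of code of your own. Each camera call takes 0.05 s, during which the arm holds its last target. There are 200 camera calls.

### The job

The varnish on the upper face of the rectangular wooden plate has dried: take the lifter by its upright handle, slide its blade under the plate's overhanging edge and tip the plate over the step, so that it ends up lying flat on the wide deck of the turning board with its other face up. Do not touch the plate with the gripper, and leave the round plate where it lies. Then stand the lifter on the bench top again, flat on its blade, and let go.

Things in the scene. Friction and masses are not known exactly. Their poses are not given: they have to be found in the camera images.
- lifter: Hand lifter standing on the bench: flat steel blade 145 x 45 x 3 mm; near its rear an upright dark wooden handle 30 (x) by 18 (y) mm, up to 75 mm above the blade's underside, with a brass foot up to 13 mm. Origin: on the underside below the handle's middle; x points along the blade to its front edge at x = +120 mm; z up. Grip from above, fingers closing along y, 50 mm above the underside. 0.2 kg.
- plate: Rectangular pale wooden plate, 100 (x) by 60 (y) by 10 mm, about 60 g, two dark holes in its upper face. Origin: middle of its lower face, z up at the start. It lies on the board's low shelf, left or right, its x along the board's x, its far edge 1 mm from the step, its near edge overhanging the shelf's front by 41 mm, with 35 mm free height below. The step holds its far edge while it is tipped.
- disc: Round plate of the same pale wood, 98 mm across, 10 mm thick, one dark hole in its middle, to be left alone. It lies beside the rectangular plate on the same shelf, their middles 132 mm apart. Origin: middle of its underside.
- board: Fixed grey turning board, 270 mm wide (y). Origin: at bench height below the middle of the step; x points from the shelf to the deck, the way the plate tips over. Low shelf x = -60 to 0 mm, top 35 mm above the bench, its front an upright face; deck x = 0 to 150, top 43 mm; dark stop behind, 55 mm. A level blade's front edge, moved 70 mm round the step in an arc past upright, tips the plate over.
There are look-alikes about, which are no part of the job. What is shaped like the plate but red is not meant.

How it is judged:
On the way:
1. the plate is propped up at a slant on the lifter (angle between plate's own z axis and vertical above 0.3 rad and contact force between lifter and plate above 0.03 N and contact force between the fingers and lifter above 1 N), for 0.1 s.
At the end, for the whole second after the job is handed in: The rectangular plate lies at rest on the deck of the turning board, turned over and flat within 10 degrees (its middle on the deck, at least 15 mm past the step); the lifter stands at rest on the bench top, flat on its blade within 10 degrees; the round plate is within 15 mm of where it was (angle between plate's own z axis and vertical above 2.96 rad and x of plate in the frame of board between 0.015 and 0.115 m and y of plate in the frame of board between -0.125 and 0.125 m and height (world z) of plate between 0.048 and 0.061 m and linear speed of each of plate, lifter below 0.02 m/s and height (world z) of lifter below 0.01 m and angle between lifter's own z axis and vertical below 0.17 rad and distance of disc from where it was at the start of the episode below 0.015 m); the robot touches nothing.
It fails at once if the gripper or the arm touches the rectangular plate (contact force between any of the fingers, the arm and plate above 0.5 N).
It fails at once if the round plate is pushed more than 15 mm or tipped (distance of disc from where it was at the start of the episode above 0.015 m or angle between disc's own z axis and vertical above 0.3 rad).
It also fails if it takes over 54 s, if anything falls off the work surface, if the arm or the gripper's body presses on something with over 40 N, if the wrist force passes 120 N, or if a joint passes its speed limit or range.

## Working session

There is one attempt and no reset: what is moved stays moved. The work goes in short steps, Python scripts to look and compute and a tool call to move; the robot and the scene stay as the last step left them, time stands still between calls to the robot, and variables do not carry over. Pictures are saved under pics/ and viewed, at most 10 in all, crops included, and the job is handed in when it is done.

Besides the shell and the picture viewer there is one more tool, called as name(argument=value, ...), one argument or row to a line, values as JSON. move_arm: Moves the arm, as the interface text tells. Scaled input: -1 to 1 covers 1 m each way for a shift and 360 degrees each way for a turn. Its arguments: {"type":"object","properties":{"steps":{"type":"array"},"squeeze":{"type":"number"}},"required":["steps"]}

```bash
ls; mkdir -p pics
python3 - <<'E'
from rig import manip
import cv2,pickle
for n in("scene","top"):
    d=manip.get_image(n); cv2.imwrite(f"pics/{n}0.png",d["pixels"]); pickle.dump(d,open(n+".pkl","wb"))
    print(n,d["fx"],d["cx"],d["cy"],d["R"],d["t"])
s=manip.get_state(); print(s)
E
```

```text
pics
scene 462.6514923070382 326.9024047204475 195.410321521032 [[-0.67817865  0.73479111  0.01247968]
 [ 0.46339325  0.4407476  -0.76877061]
 [-0.5703862  -0.51558082 -0.63940285]] [ 0.34022781 -0.18352988  1.47532976]
top 451.56711057465253 320.1067234164043 207.84500687017524 [[-0.00574125 -0.99967827 -0.02470613]
 [-0.99620559  0.0078634  -0.08667523]
 [ 0.08684162  0.02411476 -0.99593022]] [0.02928433 0.47775513 1.36495698]
{'clock': 0.1, 'qpos': array([ 1.14597388e+00,  2.76511092e-01,  1.50601091e+00,  1.28448372e-05,
        1.36071661e+00, -1.21018693e-01]), 'qd': array([-0.00134526, -0.00203432, -0.00176125, -0.0012448 , -0.00032848,
        0.00079154]), 'effort': array([ 1.10038531e-03, -4.17691648e+01, -2.46405208e+01, -1.91047066e-04,
        5.61633788e-03, -7.82639404e-06]), 'position': array([0.17183585, 0.54824971, 0.24753624]), 'ee_rot': array([-2.27877492e-04,  1.51319660e-01,  9.88484539e-01, -7.90825587e-04]), 'contact_force': array([ 0.36586541,  0.75802075, -0.18940293]), 'moment': array([ 0.02935026,  0.00498027, -0.01658163]), 'gripper_force': 0.0, 'width': 0.08556371629383734}
```

View pics/scene0.png

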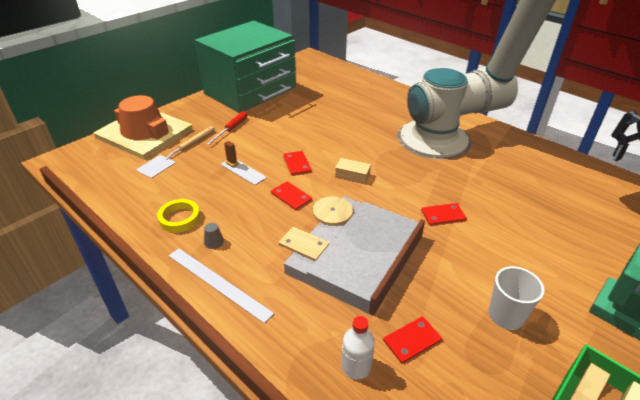

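View pics/top0.png

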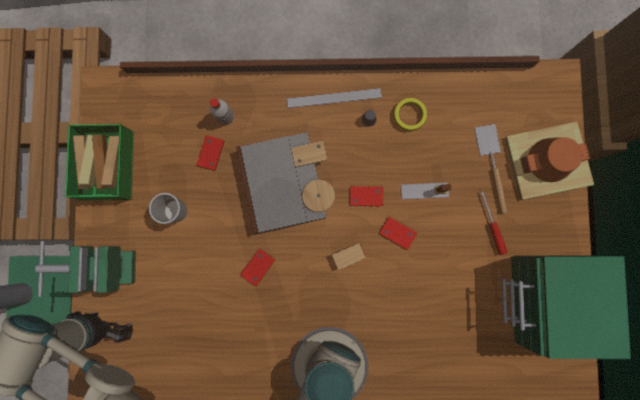

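The top view shows the board at about (282,182), with the plate at (310,153), the disc at (318,195) and the lifter at (425,190), its handle at (443,188) and its blade towards the board. I'll enlarge that area for exact points.

Run:
```python
import pickle,cv2
d=pickle.load(open("top.pkl","rb"))["pixels"]
cv2.imwrite("pics/tc.png",cv2.resize(d[125:240,235:460],(788,403),interpolation=cv2.INTER_CUBIC)) #3.5
d=pickle.load(open("scene.pkl","rb"))["pixels"]
cv2.imwrite("pics/sc.png",cv2.resize(d[130:310,210:430],(733,600),interpolation=cv2.INTER_CUBIC)) #3.333
```

```text
(no output)
```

View pics/tc.png

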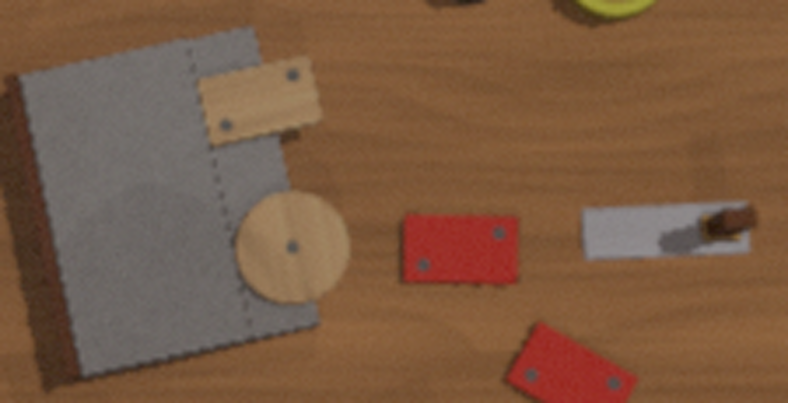

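View pics/sc.png

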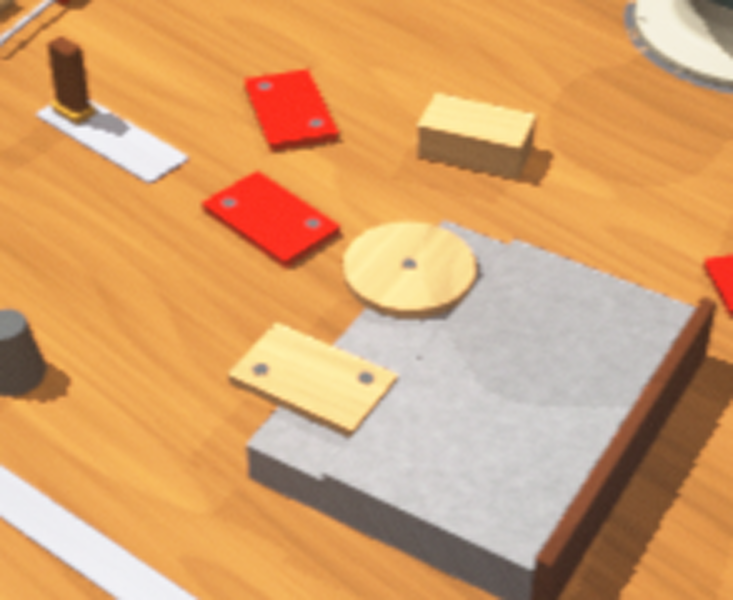

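```bash
cat > h.py <<'E'
import numpy as np,pickle
def ray(d,p,z):
    v=np.array([(p[0]-d["cx"])/d["fx"],(p[1]-d["cy"])/d["fy"],1]); R=np.array(d["R"]);c=-R.T@d["t"];w=R.T@v
    return c+w*(z-c[2])/w[2]
E
python3 - <<'E'
from h import *
T=pickle.load(open("top.pkl","rb"));S=pickle.load(open("scene.pkl","rb"))
t=lambda p,z:ray(T,(p[0]/3.5+235-.36,p[1]/3.5+125-.36),z)
s=lambda p,z:ray(S,(p[0]/3.333+210-.35,p[1]/3.333+130-.35),z)
np.set_printoptions(precision=4,suppress=True)
def show(n,f,ps,z):
    P=np.array([f(p,z)[:2] for p in ps]); print(n,P.tolist() and P, P.mean(0)); return P
P=show("plate top FL NL NR FR",t,[(197,80),(308,57),(322,121),(213,146)],.045)
Q=show("plate scene FL NL NR FR",s,[(352,432),(231,378),(278,323),(398,378)],.045)
for A in(P,Q): 
    v=(A[0]+A[3]-A[1]-A[2])/2; print(np.linalg.norm(v),np.degrees(np.arctan2(v[1],v[0])),np.linalg.norm(A[0]-A[3]))
A=show("shelf front L,R",t,[(255,27),(320,325)],.035);v=A[0]-A[1];print(np.linalg.norm(v),np.degrees(np.arctan2(v[1],v[0])))
A=show("step L,R",t,[(190,45),(250,338)],.043);v=A[0]-A[1];print(np.linalg.norm(v),np.degrees(np.arctan2(v[1],v[0])))
show("shelf front L,R scene",s,[(248,450),(444,221)],.035)
show("step scene L R",s,[(322,480),(512,240)],.043)
show("disc",t,[(292,247)],.045);show("disc s",s,[(409,264)],.045)
A=show("blade FL FR RR RL",t,[(583,208),(586,259),(750,254),(748,203)],.003)
v=(A[0]+A[1]-A[2]-A[3])/2;print(np.linalg.norm(v),np.degrees(np.arctan2(v[1],v[0])))
show("blade s FL FR RL",s,[(150,181),(187,157),(38,113)],.003)
show("handle top",t,[(738,217)],.075);show("handle s",s,[(66,44)],.075)
show("handle foot",s,[(72,108)],.008)
E
```

```text
plate top FL NL NR FR [[0.6617 0.1136]
 [0.681  0.0165]
 [0.6243 0.0047]
 [0.6033 0.0997]] [0.6426 0.0586]
plate scene FL NL NR FR [[0.6632 0.1138]
 [0.6841 0.0201]
 [0.6246 0.0044]
 [0.6062 0.1024]] [0.6445 0.0602]
0.09811977037578919 101.85971315860705 0.06010941686545331
0.09783284850265717 101.5759713353864 0.058095306434883566
shelf front L,R [[0.7109 0.0633]
 [0.4472 0.0078]] [0.579  0.0355]
0.2694118392677076 11.885767640088346
step L,R [[0.6934 0.1199]
 [0.4359 0.0681]] [0.5647 0.094 ]
0.2626608903921828 11.38742011544655
shelf front L,R scene [[0.7148 0.0689]
 [0.4499 0.0076]] [0.5824 0.0382]
step scene L R [[0.7045 0.127 ]
 [0.4388 0.0657]] [0.5717 0.0963]
disc [[0.5143 0.0314]] [0.5143 0.0314]
disc s [[0.5143 0.0292]] [0.5143 0.0292]
blade FL FR RR RL [[ 0.5518 -0.2263]
 [ 0.5062 -0.228 ]
 [ 0.5094 -0.3724]
 [ 0.5549 -0.372 ]] [ 0.5306 -0.2997]
0.14515046239821225 91.25512867231316
blade s FL FR RL [[ 0.5493 -0.2276]
 [ 0.5064 -0.23  ]
 [ 0.5541 -0.3717]] [ 0.5366 -0.2765]
handle top [[ 0.5329 -0.3446]] [ 0.5329 -0.3446]
handle s [[ 0.5314 -0.3475]] [ 0.5314 -0.3475]
handle foot [[ 0.5329 -0.3503]] [ 0.5329 -0.3503]
```

The two cameras agree to within about 3 mm and the sizes match. The plate's middle is at (0.643, 0.060) with the board's x at 102°. The lifter's handle is at (0.532, -0.348), with its blade at 91.3°. The first move goes over the handle.

move_arm(
  steps=[0, 0, -0.01, 0.02, -0.045, 0, 1, 0, 0, -0.02, 0.04, -0.09, 0, 1, 0, 0, -0.03, 0.06, -0.135, 0, 1, 0, 0, -0.04, 0.08, -0.18, 0, 1, 0, 0, -0.05, 0.1, -0.225, 0, 1, 0, 0, -0.06, 0.12, -0.27, 0, 1, 0, 0, -0.07, 0.14, -0.315, 0, 1, 0, 0, -0.08, 0.16, -0.36, 0, 1, 0, 0, -0.09, 0.18, -0.405, 0, 1, 0, 0, -0.1, 0.2, -0.45, 0, 1],
)

```text
clock: 1.1
position: [0.3721, 0.0968, 0.2483]
ee_rot: [0.0, 0.451, 0.893, 0.0]
contact_force: [0.9, 1.0, -0.3]
width: 0.0855
gripper_force: 0.0
```

move_arm(
  steps=[0, 0, -0.01, 0.016, -0.045, -0.008, 1, 0, 0, -0.02, 0.032, -0.09, -0.016, 1, 0, 0, -0.03, 0.048, -0.135, -0.024, 1, 0, 0, -0.04, 0.064, -0.18, -0.032, 1, 0, 0, -0.05, 0.08, -0.225, -0.04, 1, 0, 0, -0.06, 0.096, -0.27, -0.048, 1, 0, 0, -0.07, 0.112, -0.315, -0.056, 1, 0, 0, -0.08, 0.128, -0.36, -0.064, 1, 0, 0, -0.09, 0.144, -0.405, -0.072, 1, 0, 0, -0.098, 0.16, -0.4465, -0.08, 1],
)

```text
clock: 2.1
position: [0.5321, -0.3499, 0.1674]
ee_rot: [-0.0, 0.7, 0.714, -0.0]
contact_force: [-0.6, 1.4, 0.2]
width: 0.0853
gripper_force: 0.0
```

Run:
```python
from rig import manip
import cv2,pickle
d=manip.get_image("wrist"); pickle.dump(d,open("w.pkl","wb")); cv2.imwrite("pics/w1.png",d["pixels"])
s=manip.get_state(); print(s["clock"],s["position"],s["ee_rot"],s["qpos"])
```

```text
2.15 [ 0.53474112 -0.35742829  0.16535157] [ 0.00303899  0.70129022  0.71286758 -0.00161527] [-0.69530025  0.42671442  1.48359898 -0.00395018  1.22548841 -0.71034706]
```

View pics/w1.png

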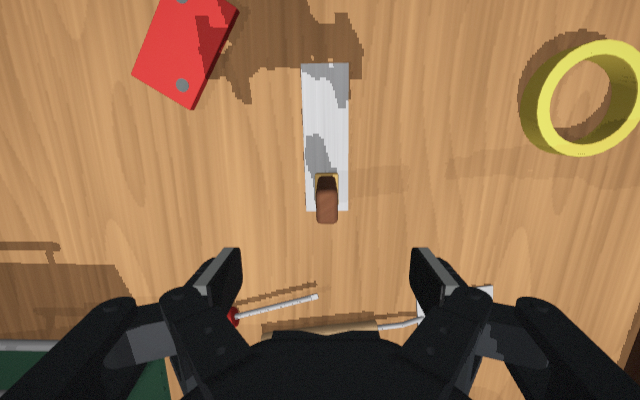

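The wrist view shows the handle midway between the fingers: its top is at (327,213), the blade's front edge runs from (301,65) to (349,63), and the blade points straight ahead.

Run:
```python
from h import *
W=pickle.load(open("w.pkl","rb"));
a=ray(W,(301,65),.003);b=ray(W,(349,63),.003);c=ray(W,(307,211),.003);e=ray(W,(348,209),.003)
print(a,b,c,e,ray(W,(327,214),.075)); v=(a+b-c-e)/2;print(np.linalg.norm(v),np.degrees(np.arctan2(v[1],v[0])))
from rig import manip; print(manip.get_state()["position"])
```

```text
[ 0.50704512 -0.22945199  0.003     ] [ 0.55199366 -0.22680883  0.003     ] [ 0.51308615 -0.37302904  0.003     ] [ 0.55713776 -0.36986338  0.003     ] [ 0.53378073 -0.35223392  0.075     ]
0.14342488065667056 92.23470175166202
[ 0.53474112 -0.35742829  0.16535157]
```

move_arm(
  steps=[0, 0, 0.001, 0.001, -0.001, -0.02, 1, 0, 0, 0.001, 0.001, -0.001, -0.04, 1, 0, 0, 0.001, 0.001, -0.001, -0.06, 1, 0, 0, 0.001, 0.001, -0.001, -0.08, 1, 0, 0, 0.001, 0.001, -0.001, -0.1, 1, 0, 0, 0.001, 0.001, -0.001, -0.112, 1, 0, 0, 0.001, 0.001, -0.001, -0.12, 1, 0, 0, 0.001, 0.001, -0.001, -0.12, 1, 0, 0, 0.001, 0.001, -0.001, -0.12, -1, 0, 0, 0.001, 0.001, -0.001, -0.12, -1],
  squeeze=70,
)

```text
clock: 3.15
position: [0.5337, -0.3493, 0.0494]
ee_rot: [0.001, 0.697, 0.717, 0.0]
contact_force: [-0.2, -0.3, -0.2]
width: 0.0593
gripper_force: 0.0
```

move_arm(
  steps=[0, 0, 0, 0, 0, 0, -1, 0, 0, 0, 0, 0, 0, -1, 0, 0, 0, 0, 0, 0, -1, 0, 0, 0, 0, 0, 0, -1, 0, 0, 0, 0, 0, 0, -1, 0, 0, 0, 0, 0, 0.01, -1, 0, 0, 0, 0, 0, 0.03, -1, 0, 0, 0, 0, 0, 0.05, -1, 0, 0, 0, 0, 0, 0.06, -1, 0, 0, 0, 0, 0, 0.06, -1],
)

```text
clock: 4.15
position: [0.5338, -0.3494, 0.1099]
ee_rot: [0.002, 0.697, 0.717, 0.0]
contact_force: [0.6, 0.4, -1.0]
width: 0.0175
gripper_force: 68.4
```

Run:
```python
from rig import manip
import cv2,pickle
d=manip.get_image("wrist"); pickle.dump(d,open("w.pkl","wb")); cv2.imwrite("pics/w2.png",d["pixels"])
s=manip.get_state(); print(s["clock"],s["position"],s["ee_rot"],s["width"],s["contact_force"])
```

```text
4.2 [ 0.53313942 -0.3488788   0.10866937] [4.63970933e-04 6.96681801e-01 7.17380129e-01 4.88818808e-05] 0.017131011417587053 [-0.3087112  -0.07610865 -1.81293213]
```

View pics/w2.png

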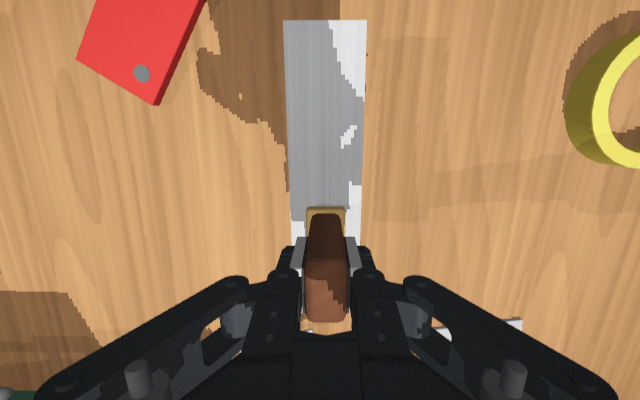

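The lifter is held and lifted. The blade's front edge runs from (283,21) to (367,19) and is straight in the jaws. I'll work out its offset from the TCP.

Run:
```python
from h import *
W=pickle.load(open("w.pkl","rb"));p=np.array([.5334,-.3489,.109])
for z in(.061,.063,.065):
    a=ray(W,(283,21),z);b=ray(W,(367,19),z);print(z,np.linalg.norm(a-b),(a+b)/2-p)
a=np.radians(102);u=np.array([np.cos(a),np.sin(a)]);y=np.array([-u[1],u[0]])
pl=np.array([.6435,.0595]);step=pl+51*u/1000
print("step pt",step)
for du in(-.125,-.070):
    f=step+du*u; print(du,"front",f,"tcp",f-.120*u)
```

```text
0.061 0.045541363710676734 [-0.00304199  0.12207743 -0.048     ]
0.063 0.045018636452395566 [-0.0030272   0.12147253 -0.046     ]
0.065 0.04449590919411418 [-0.0030124   0.12086764 -0.044     ]
step pt [0.6328965  0.10938553]
-0.125 front [ 0.65888547 -0.01288292] tcp [ 0.68383487 -0.13026063]
-0.07 front [0.64745032 0.0409152 ] tcp [ 0.67239973 -0.07646252]
```

move_arm(
  steps=[0, 0, 0.003, 0.015, 0.021, 0, -1, 0, 0, 0.007, 0.034, 0.048, 0, -1, 0, 0, 0.011, 0.056, 0.08, 0, -1, 0, 0, 0.015, 0.078, 0.112, 0, -1, 0, 0, 0.019, 0.1, 0.144, 0, -1, 0, 0, 0.023, 0.122, 0.176, 0, -1, 0, 0, 0.027, 0.14, 0.201, 0, -1, 0, 0, 0.0295, 0.151, 0.217, 0, -1, 0, 0, 0.0295, 0.151, 0.217, -0.02, -1, 0, 0, 0.0295, 0.151, 0.217, -0.037, -1],
)

```text
clock: 5.2
position: [0.6838, -0.1312, 0.07]
ee_rot: [-0.0, 0.627, 0.779, -0.001]
contact_force: [-0.2, -0.6, -1.5]
width: 0.0172
gripper_force: 68.6
```

Run:
```python
from rig import manip
import cv2,pickle,time
d=manip.get_image("wrist")
d=manip.get_image("wrist"); pickle.dump(d,open("w.pkl","wb")); cv2.imwrite("pics/w3.png",d["pixels"])
s=manip.get_state(); print(s["clock"],s["position"],s["ee_rot"],s["width"],s["contact_force"])
```

```text
5.3 [ 0.68118333 -0.13129694  0.06744987] [-0.00362089  0.62726063  0.77879898 -0.00177538] 0.01750492763229345 [-0.5472179  -0.13106117 -2.60823214]
```

View pics/w3.png

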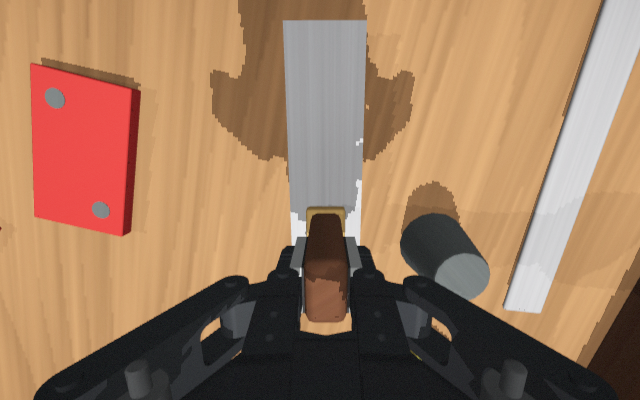

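The view shows the blade clear, with its front edge at row 20 and the plate still ahead of it. A grey cylinder stands at (440,250), next to the right finger, so I'll check its size and distance.

Run:
```python
from h import *
T=pickle.load(open("top.pkl","rb"));S=pickle.load(open("scene.pkl","rb"));W=pickle.load(open("w.pkl","rb"))
# cylinder top: scene crop (8,325) centre ; top full (370,117)
for z in(0,.03,.04,.05,.06): print(z,ray(T,(369.5,117),z)[:2],ray(S,(212.5,227.5),z)[:2],ray(W,(465,272),z)[:2])
```

```text
0 [ 0.76699268 -0.13140204] [ 0.73232594 -0.17306728] [ 0.79305231 -0.14706969]
0.03 [ 0.75822907 -0.12874771] [ 0.74830218 -0.14432213] [ 0.77348237 -0.13396811]
0.04 [ 0.75530786 -0.12786293] [ 0.75362759 -0.13474042] [ 0.76695905 -0.12960092]
0.05 [ 0.75238665 -0.12697816] [ 0.758953  -0.1251587] [ 0.76043574 -0.12523373]
0.06 [ 0.74946545 -0.12609338] [ 0.76427842 -0.11557698] [ 0.75391243 -0.12086653]
```

move_arm(
  steps=[0, 0, 0, -0.001, 0.006, 0, -1, 0, 0, 0, -0.003, 0.014, 0, -1, 0, 0, 0, -0.005, 0.022, 0, -1, 0, 0, 0, -0.007, 0.031, 0, -1, 0, 0, 0, -0.009, 0.04, 0, -1, 0, 0, 0, -0.01, 0.048, 0, -1, 0, 0, 0, -0.0114, 0.0538, 0, -1, 0, 0, 0, -0.0114, 0.0538, 0, -1, 0, 0, 0, -0.0114, 0.0538, 0, -1, 0, 0, 0, -0.0114, 0.0538, 0, -1],
)

```text
clock: 6.3
position: [0.6728, -0.0784, 0.0713]
ee_rot: [0.0, 0.627, 0.779, -0.0]
contact_force: [-0.1, 0.2, -1.9]
width: 0.0174
gripper_force: 68.5
```

Run:
```python
from rig import manip
import cv2,pickle
d=manip.get_image("scene"); e=manip.get_image("top")
pickle.dump(d,open("scene2.pkl","wb"));pickle.dump(e,open("top2.pkl","wb"))
a=cv2.resize(d["pixels"][190:310,220:400],(400,267),interpolation=cv2.INTER_CUBIC);b=cv2.resize(e["pixels"][120:240,230:410],(400,267),interpolation=cv2.INTER_CUBIC)
cv2.imwrite("pics/in.png",cv2.resize(cv2.hconcat([a,b]),(800,267)))
s=manip.get_state(); print(s["clock"],s["position"],s["ee_rot"],s["width"],s["contact_force"])
```

```text
6.4 [ 0.67274908 -0.07845416  0.07125007] [9.86153024e-05 6.27524860e-01 7.78596519e-01 9.32158749e-09] 0.01741655564740256 [-0.3619905  -0.26751172 -1.86763539]
```

View pics/in.png

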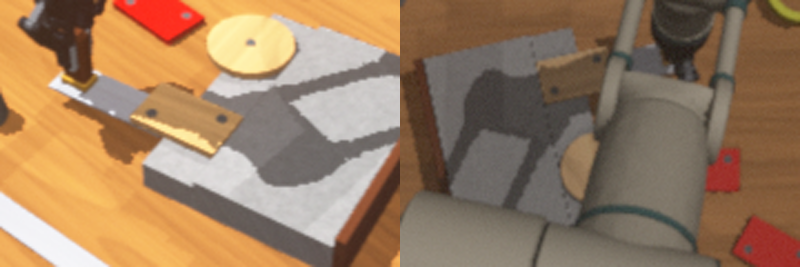

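The blade is under the overhang and nothing has been touched. First half of the arc:

move_arm(
  steps=[0, 0, 0, 0, 0, 0.01, -1, 0, 0, 0, 0, 0, 0.016, -1, 0, 0, 0, 0, 0.001, 0.022, -1, 0, 0, 0, -0.0005, 0.0023, 0.028, -1, 0, 0, 0, -0.001, 0.004, 0.034, -1, 0, 0, 0, -0.0014, 0.0065, 0.0396, -1, 0, 0, 0, -0.002, 0.009, 0.045, -1, 0, 0, 0, -0.0026, 0.0124, 0.05, -1, 0, 0, 0, -0.0034, 0.016, 0.055, -1, 0, 0, 0, -0.0043, 0.02, 0.0595, -1],
)

```text
clock: 7.4
position: [0.6683, -0.0576, 0.1312]
ee_rot: [0.0, 0.627, 0.779, 0.0]
contact_force: [1.0, -0.7, -2.2]
width: 0.017
gripper_force: 68.5
```

Run:
```python
from rig import manip
import cv2,pickle
d=manip.get_image("scene")
cv2.imwrite("pics/up.png",cv2.resize(d["pixels"][170:310,220:400],(720,560),interpolation=cv2.INTER_CUBIC))
s=manip.get_state(); print(s["clock"],s["position"],s["ee_rot"],s["width"],s["contact_force"])
```

```text
7.45 [ 0.66843893 -0.0568342   0.13206053] [2.31549087e-04 6.27151104e-01 7.78897356e-01 5.88710683e-04] 0.01716717688411536 [ 0.71004889 -0.40120133 -1.74771199]
```

View pics/up.png

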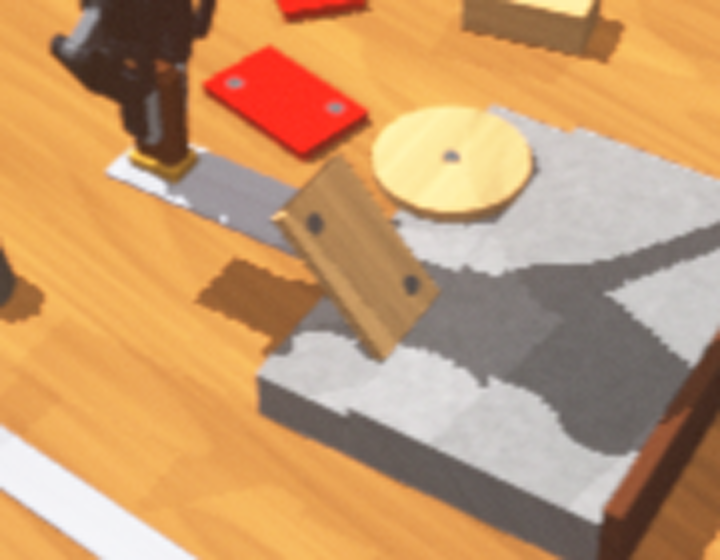

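The plate is propped at about 45° with its far edge on the step. Second half of the arc:

move_arm(
  steps=[0, 0, 0, -0.001, 0.0044, 0.004, -1, 0, 0, 0, -0.002, 0.009, 0.008, -1, 0, 0, 0, -0.003, 0.0142, 0.011, -1, 0, 0, 0, -0.0042, 0.0195, 0.014, -1, 0, 0, 0, -0.0053, 0.025, 0.0163, -1, 0, 0, 0, -0.0065, 0.0307, 0.018, -1, 0, 0, 0, -0.0078, 0.0365, 0.0194, -1, 0, 0, 0, -0.009, 0.0424, 0.02, -1, 0, 0, 0, -0.0103, 0.0484, 0.0205, -1, 0, 0, 0, -0.0116, 0.0544, 0.02, -1],
)

```text
clock: 8.45
position: [0.6566, -0.003, 0.1509]
ee_rot: [0.0, 0.627, 0.779, 0.0]
contact_force: [1.3, 0.2, -1.6]
width: 0.0177
gripper_force: 68.5
```

Run:
```python
from rig import manip
import cv2,pickle
d=manip.get_image("scene")
cv2.imwrite("pics/up2.png",cv2.resize(d["pixels"][170:310,220:400],(720,560),interpolation=cv2.INTER_CUBIC))
s=manip.get_state(); print(s["clock"],s["position"],s["ee_rot"],s["width"],s["contact_force"])
```

```text
8.5 [ 0.65619252 -0.00192154  0.15067734] [-6.18486075e-04  6.27118746e-01  7.78923365e-01  2.94281075e-04] 0.017097286786413424 [-0.29377491  1.29558709 -2.01161283]
```

View pics/up2.png

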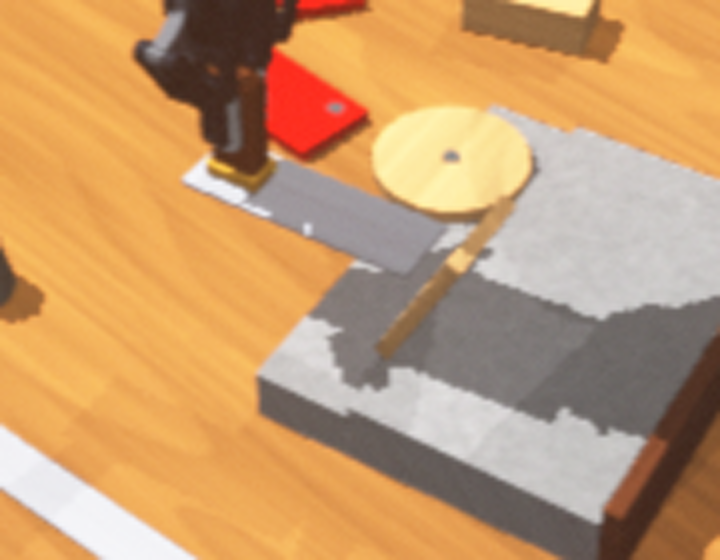

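The plate is past upright and falling onto the deck. I follow through slightly and let it settle; my pictures are used up, so I'll check numerically from here.

move_arm(
  steps=[0, 0, 0, -0.001, 0.005, 0, -1, 0, 0, 0, -0.002, 0.01, 0, -1, 0, 0, 0, -0.002, 0.01, 0, -1, 0, 0, 0, -0.002, 0.01, 0, -1, 0, 0, 0, -0.002, 0.01, 0, -1, 0, 0, 0, 0.003, -0.015, 0.005, -1, 0, 0, 0, 0.009, -0.04, 0.01, -1, 0, 0, 0, 0.015, -0.07, 0.01, -1, 0, 0, 0, 0.021, -0.1, 0.01, -1, 0, 0, 0, 0.025, -0.12, 0.01, -1],
)

```text
clock: 9.5
position: [0.6821, -0.1261, 0.1608]
ee_rot: [0.001, 0.628, 0.778, -0.0]
contact_force: [0.1, 0.1, -2.5]
width: 0.0174
gripper_force: 68.6
```

```bash
cat > chk.py <<'E'
from h import *
from rig import manip
import cv2
d=manip.get_image("scene");im=d["pixels"]
a=np.radians(102);u=np.array([np.cos(a),np.sin(a)]);y=np.array([-u[1],u[0]]);st=np.array([.6329,.1094])
hsv=cv2.cvtColor(im,cv2.COLOR_BGR2HSV)
m=((hsv[...,1]>60)&(hsv[...,0]>8)&(hsv[...,0]<35)&(hsv[...,2]>60)).astype(np.uint8)
# keep only deck region (scene) in board coords at z=.053
R=np.array(d["R"]);pr=lambda X:(lambda c:[c[0]/c[2]*d["fx"]+d["cx"],c[1]/c[2]*d["fy"]+d["cy"]])(R@X+d["t"])
reg=np.zeros_like(m);q=[pr(np.r_[st+s*u+t*y,.053]) for s,t in((-.095,-.055),(.14,-.055),(.14,.055),(-.095,.055))]
cv2.fillPoly(reg,[np.int32(q)],1)
n,l,sta,_=cv2.connectedComponentsWithStats(m*reg)
for k in range(1,n):
    if sta[k,4]<60: continue
    c=max(cv2.findContours((l==k).astype(np.uint8),0,2)[0],key=cv2.contourArea)
    B=np.array([ray(d,p,.053)[:2]-st for p in c[:,0]]);B=np.c_[B@u,B@y]*1000
    print(sta[k,4],cv2.minAreaRect(B.astype(np.float32)),B.min(0),B.max(0))
s=manip.get_state(); print(s["clock"],s["position"],s["ee_rot"],s["width"],s["contact_force"])
cv2.imwrite("pics/last.png",im)
E
python3 chk.py
```

```text
740 ((-75.18590545654297, 0.9920616149902344), (112.7722396850586, 48.706329345703125), 89.10826110839844) [-99.13090608 -55.56942049] [-50.19800824  57.37466873]
1104 ((54.6290168762207, -1.9875984191894531), (104.54777526855469, 67.02496337890625), 0.6580669283866882) [  2.53852597 -35.70393481] [107.01563216  31.87305238]
9.55 [ 0.68279726 -0.12939183  0.16066205] [ 0.00185164  0.62847822  0.77782422 -0.00108763] 0.016892367852062457 [ 0.54934979 -2.35027209 -0.94368758]
```

The plate lies flat on the deck with its middle about 54 mm past the step. I return the lifter to its free starting spot.

move_arm(
  steps=[0, 0, -0.003, -0.014, -0.021, 0, -1, 0, 0, -0.007, -0.033, -0.05, 0, -1, 0, 0, -0.011, -0.055, -0.083, 0, -1, 0, 0, -0.015, -0.077, -0.116, 0, -1, 0, 0, -0.019, -0.099, -0.15, 0, -1, 0, 0, -0.023, -0.121, -0.183, 0, -1, 0, 0, -0.027, -0.139, -0.21, 0, -1, 0, 0, -0.0295, -0.149, -0.225, 0, -1, 0, 0, -0.0295, -0.149, -0.225, -0.02, -1, 0, 0, -0.0295, -0.149, -0.225, -0.05, -1],
)

```text
clock: 10.55
position: [0.5342, -0.3498, 0.1125]
ee_rot: [0.003, 0.697, 0.717, 0.001]
contact_force: [0.8, -0.5, -2.5]
width: 0.0173
gripper_force: 68.8
```

move_arm(
  steps=[0, 0, 0, 0, 0, -0.02, -1, 0, 0, 0, 0, 0, -0.035, -1, 0, 0, 0, 0, 0, -0.045, -1, 0, 0, 0, 0, 0, -0.051, -1, 0, 0, 0, 0, 0, -0.056, -1, 0, 0, 0, 0, 0, -0.059, -1, 0, 0, 0, 0, 0, -0.061, -1, 0, 0, 0, 0, 0, -0.0615, -1, 0, 0, 0, 0, 0, -0.0615, -1, 0, 0, 0, 0, 0, -0.0615, -1],
)

```text
clock: 11.55
position: [0.5329, -0.3488, 0.0497]
ee_rot: [0.0, 0.697, 0.717, 0.0]
contact_force: [0.3, 0.1, -1.5]
width: 0.0174
gripper_force: 68.6
```

move_arm(
  steps=[0, 0, 0, 0, 0, -0.0005, -1, 0, 0, 0, 0, 0, -0.001, -1, 0, 0, 0, 0, 0, -0.001, -1, 0, 0, 0, 0, 0, -0.001, 1, 0, 0, 0, 0, 0, -0.001, 1, 0, 0, 0, 0, 0, -0.001, 1, 0, 0, 0, 0, 0, -0.001, 1, 0, 0, 0, 0, 0, -0.001, 1, 0, 0, 0, 0, 0, -0.001, 1, 0, 0, 0, 0, 0, -0.001, 1],
)

```text
clock: 12.55
position: [0.5327, -0.3486, 0.0483]
ee_rot: [0.0, 0.697, 0.717, 0.0]
contact_force: [0.3, -0.5, 0.3]
width: 0.0856
gripper_force: 0.0
```

move_arm(
  steps=[0, 0, 0, 0, 0, 0, 1, 0, 0, 0, 0, 0, 0.01, 1, 0, 0, 0, 0, 0, 0.03, 1, 0, 0, 0, 0, 0, 0.05, 1, 0, 0, 0, 0, 0, 0.08, 1, 0, 0, 0, 0, 0, 0.11, 1, 0, 0, 0, 0, 0, 0.13, 1, 0, 0, 0, 0, 0, 0.14, 1, 0, 0, 0, 0, 0, 0.14, 1, 0, 0, 0, 0, 0, 0.14, 1],
)

```text
clock: 13.55
position: [0.5323, -0.3482, 0.1876]
ee_rot: [-0.001, 0.697, 0.717, -0.0]
contact_force: [-0.4, 0.1, -0.9]
width: 0.0851
gripper_force: 0.0
```

```bash
python3 chk.py
python3 - <<'E'
from h import *
import cv2
S=pickle.load(open("scene.pkl","rb"));a=S["pixels"].astype(int);b=cv2.imread("pics/last.png").astype(int)
df=abs(a-b).max(2)
# lifter blade/handle area, disc area vs start
print("lifter diff",(df[140:188,220:270]>40).sum(),"disc centre hole",)
for n,im in(("start",a),("now",b)):
    g=im[195:226,312:356]; w=(g[...,2]-g[...,0]>60); ys,xs=np.nonzero(w); print(n,"disc px",w.sum(),xs.mean()+312,ys.mean()+195)
    h=im[138:172,222:240]; w=(h.sum(2)<170); ys,xs=np.nonzero(w); print(n,"handle px",w.sum(),xs.mean()+222,ys.mean()+138)
# dark holes on plate's face now: in world the deck holes count
c=b.sum(2)[230:290,290:370]; print("plate region min",c.min())
E
```

```text
735 ((-75.24288177490234, 0.9149971008300781), (47.6486930847168, 113.02079010009766), 0.13759589195251465) [-99.13090608 -55.56942049] [-51.30193391  57.37466873]
1087 ((55.23693084716797, -2.2933921813964844), (103.20036315917969, 66.66444396972656), 0.1487961709499359) [  3.59347551 -35.70393481] [106.8361846   31.14196064]
13.6 [ 0.53206211 -0.34805242  0.18706019] [-1.19286159e-03  6.96683116e-01  7.17378008e-01 -8.11554809e-05] 0.08558834414803797 [ 0.01450517  0.26834902 -0.11480627]
lifter diff 131 disc centre hole
start disc px 1120 330.87410714285716 208.81517857142856
start handle px 105 230.84761904761905 153.76190476190476
now disc px 1120 330.8625 208.90178571428572
now handle px 42 232.16666666666666 152.85714285714286
plate region min 276
```

Run:
```python
from h import *
import cv2
from rig import manip
a=pickle.load(open("scene.pkl","rb"))["pixels"].astype(int);b=manip.get_image("scene")["pixels"].astype(int)
for im in(a,b):
    g=im[155:190,218:272];w=(g.max(2)-g.min(2)<45)&(g.min(2)>60);ys,xs=np.nonzero(w);print(w.sum(),xs.min()+218,xs.max()+218,ys.min()+155,ys.max()+155)
    h=im[128:172,218:245];w=(h.sum(2)<170)&(h[...,2]>h[...,0]+15);ys,xs=np.nonzero(w);print("handle",w.sum(),xs.min()+218,xs.max()+218,ys.min()+128,ys.max()+128)
```

```text
423 221 265 160 184
handle 105 227 235 146 162
424 221 265 160 184
handle 39 228 235 146 161
```

The blade and handle outlines match the start image, so the lifter stands flat where it was. The disc has not moved, and the plate lies flat on the deck. Handing in.

```bash
python3 -c "
from rig import manip; print(manip.sign_off())"
```

```text
the job is handed in; nothing more can be done
None
```

The plate was tipped over the step and lies flat on the deck about 55 mm past it, the round plate was not moved, the lifter stands back on the bench released, and the job was handed in at about 13.7 s with no verdict returned; the final state was checked only by image measurements.

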